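# Zero the kitchen scale with the cup on it

### The job

A measuring cup stands on the kitchen scale. With a fingertip, gently press the round key all the way down to wake the scale and let it up, then do the same with the long key to zero it, and take the hand away. Do not press the small square key between them, and leave the scale, the cup and everything round it standing where they are.

Things in the scene. Friction and masses are not known exactly. Their poses are not given: they have to be found in the camera images.
- scale: loose white kitchen scale, 190 x 170 mm, 1.1 kg, case top 22 mm up, round steel pan (124 mm, top at 30 mm) towards the back. Origin: centre of the underside; x points from the front edge with the keys to the back, y left seen from the front, z up. Three grey keys in a row along the front at x = -77 mm, 54 mm apart; dark display window behind them. More than 30 N on it is too hard.
- key_round (a joint): travel of the round wake key, 24 mm diameter, at the left of the row (y = +54 mm). Reads 0 at rest, grows downward to 0.004 m fully down; a spring pushes it back up (about 1.5 N starts it, 3.5 N is fully down, then it is on a rigid stop).
- key_square (a joint): travel of the square key, 14 x 14 mm, in the middle of the row (y = 0); to be left alone. Reads 0 at rest, grows downward to 0.004 m fully down; a spring pushes it back up (about 1.5 N starts it, 3.5 N is fully down, then it is on a rigid stop).
- key_long (a joint): travel of the long zero key, 16 mm (along scale x) x 40 mm (along scale y), at the right of the row (y = -54 mm). Reads 0 at rest, grows downward to 0.004 m fully down; a spring pushes it back up (about 1.5 N starts it, 3.5 N is fully down, then it is on a rigid stop).
- key_round_top (a point): centre of the upper face of the round key, 30 mm above the scale's underside at rest, 8 mm proud of the case; axes as the scale's. Mind that a microwave hangs about 0.47 m above the range, ahead and to the left of the robot (y over 0.1): draw the arm in before swinging it from the left to the scale
- key_square_top (a point): centre of the upper face of the square key, same height; axes as the scale's
- key_long_top (a point): centre of the upper face of the long key, same height; axes as the scale's
- cup: loose measuring cup of metal, 82 mm wide and 34 mm high with a flat handle, 162 mm long in all, on the scale's pan with its handle towards the back; stays there. Origin: centre of its outline, on its underside
- timer: loose round wind-up kitchen timer, 67 mm diameter, 66 mm high, a bystander; origin at the centre of its underside
- shaker: loose glass salt shaker with grey top, 44 mm diameter, 90 mm high, a bystander; origin at the centre of its underside
- spice: loose spice jar with dark cap, 41 mm diameter, 105 mm high, a bystander; origin at the centre of its underside

How it is judged:
On the way, in this order (a step that is already met when the one before it is completed fails the run):
1. the round key is pressed with the fingers (at least 3 mm down) while the long key is up (contact force between the fingers and scale above 0.5 N and value of joint key_round above 0.003 m and value of joint key_long below 0.001 m), for 0.05 s.
2. the round key is let up again (value of joint each of key_round, key_long below 0.001 m), for 0.05 s.
3. the long key is pressed with the fingers (at least 3 mm down) while the round key is up (contact force between the fingers and scale above 0.5 N and value of joint key_long above 0.003 m and value of joint key_round below 0.001 m), for 0.05 s.
At the end, for the whole second after the job is handed in: All three keys are up again (under 1 mm); the scale stands flat within 20 mm of where it was, the cup rests on its pan within 25 mm of where it was, and timer, shaker and spice jar stand upright within 15 mm of where they were (all of step 2 and value of joint key_square below 0.001 m and distance of scale from where it was at the start of the episode below 0.02 m and distance of cup from where it was at the start of the episode below 0.025 m and angle between scale's own z axis and vertical below 0.05 rad and z of cup in the frame of scale between 0.024 and 0.036 m and linear speed of each of scale, cup below 0.01 m/s and distance of each of timer, shaker, spice from where it was at the start of the episode below 0.015 m and angle between each of timer, shaker, spice's own z axis and vertical below 0.15 rad); the robot touches nothing.
It fails at once if the square key is pressed (more than 1.5 mm down) (value of joint key_square above 0.0015 m).
It fails at once if the scale or a key is pressed with more than 30 N (contact force between the arm and scale above 30 N).
It fails at once if the scale is lifted or tipped (height (world z) of scale above 0.01 m or angle between scale's own z axis and vertical above 0.1 rad).
It fails at once if the cup is lifted off or knocked off the pan (z of cup in the frame of scale above 0.045 m or z of cup in the frame of scale below 0.02 m).
It fails at once if a bystander is moved more than 15 mm (distance of any of timer, shaker, spice from where it was at the start of the episode above 0.015 m).
It also fails if it takes over 48 s, if anything falls off the work surface, if the arm or the gripper's body presses on something with over 40 N, if the wrist force passes 120 N, or if a joint passes its speed limit or range.

### The arm

A 7-joint arm with a two-finger parallel gripper is mounted at the origin on a cart in front of the work surface, level with it; the furniture and walls round the work are solid. World frame = base frame: x ahead of the robot, y to its left, z up, the work surface at z = 0. Lengths are in m, angles in rad, forces in N, time in s.
With the tool pointing down it reaches from about 0.4 to 0.85 m from the base axis. Payload 10.4 kg.
Tool frame: the origin (TCP) lies at the centre of the arm's flange, where the gripper is bolted on; the fingertips stand 182 mm ahead of it and the grasp point (between the pads) lies r.grasp_offset ahead of it (r.grasp_offset is the distance from the TCP to the grasp point, in m); z points along the fingers, y is the line along which they close (so a half turn about z gives the same grasp; the last joint's range is limited). The gripper opens to 87 mm and grips with 3 to 60 N. Pads are 19 mm wide; open, the fingers measure 117 mm over their backs; the gripper's body (75 mm by 190 mm) begins 51 mm behind the grasp point.
Start: joints at [-1.267, 0.332, -0.065, 1.46, 0.022, 1.35, -0.088], TCP at [0.201, 0.592, 0.405] pointing down, gripper open.
Joint ranges: [-2.6, 2.6], [-0.5, 2.12], [-1.47, 1.34], [0.16, 2.42], [-1.27, 4.41], [0.06, 2.06], [-2.6, 2.6]. Speed limits (rad/s): [2.22, 2.22, 2.79, 2.79, 3.14, 3.14, 3.14].

### API

Orientations are given as a unit quaternion [x, y, z, w].
In Python, from bench import status, vision, job, spotter, r gives the robot as it stands. The module is installed in compiled form; this text tells all that it offers.
- The arm moves only by the tool play_rows, never from a script. Its argument "series" is a list of rows, each a list of 6 numbers: the shift along the tool's x, y, z each as a share of 150 mm, from -1 to 1, then the turn, a rotation vector about the tool's x, y, z each as a share of 30 degrees, from -1 to 1. In form: [[x, y, z, ax, ay, az], ...]. A call has 1 to 5 rows; each row is the pose to reach, as a shift and turn from the pose commanded when the call began, along the tool's axes at that moment; what a row does not reach only later rows make up. A row lasts 1/10 s, in which the tool goes at most 50 mm and 8.59 degrees, less where a joint would pass 70% of its speed; a pose out of reach is approached as far as the arm can. A call with a number of a shift or a turn outside -1 to 1 is refused whole. A call with a gripper value outside its range is refused whole. "fingers" is the opening, from -1 (shut) to 1 (fully open), set as the call begins (left out, the last holds). The fingers move at their own pace and stop on an object; "squeeze" is the grip in N (left out, the last holds). Time passes only in rows, so rows that repeat a pose let the fingers close. It gives the time, the measured TCP pose, the force, the opening and the grip force at its end, in the units of the state.
- status.read_state(): the state, without advancing time (a new reading comes with each control period).
- vision.camera(name): name is "side" or "top"; returns the picture (480x640x3 uint8, blue, green, red); there is no depth.
- vision.calibration(name): a dict with "fx", "fy", "cx", "cy" (pixels), "rvec" (rotation vector, rad) and "tvec" (3), from world to camera coordinates, as OpenCV has them. Camera axes: x right, y down, z forward; pixel columns grow to the right and rows downward; lengths in m; the calibration is good to about 2 mm. A picture is of the moment at which its call begins. calibration takes no time and is no camera call.
- job.close_job(): hands the job in; it is judged then, once.
Trained networks look in the newest picture that a camera, given by its name, has taken for a name from the list of things; names that differ only in an ending like _2 or _b are one class to them, and where a whole thing is asked for, a point or a joint stands for the part that bears it (a point fixed in the world has none). Each returns a list of dicts, best first, with "conf" (0 to 1); they miss things now and then, are a little off and sometimes report something else, mostly with a low value. They report only what shows in the picture. A call takes as long as a camera call.
- spotter.boxes_of(camera, name): "point" ([x, y, z] in m, in world coordinates, good to about 4 mm: the middle of the surface that is visible of it).
- spotter.regions_of(camera, name): "pixels" (480x640 bool, what is visible of it).
The state is a dict: "time": time; "joint_positions": joint angles; "joint_vel": joint speeds; "joint_torque": joint torques, N m; "ee_pos": TCP position; "eef_rot": TCP orientation; "ft_force": force on the tool from outside, world axes, zero at the start; "torque": the same for the moment, N m; "width": finger opening in m; "grip_force": force on a finger pad.
Only numpy, scipy, OpenCV 4.12 (cv2) and the standard library are available. Lean on these libraries where they do the work, as an engineer would, in place of code of your own. Each camera call takes 0.05 s, during which the arm holds its last target. There are 200 camera calls.

## Working session

There is one attempt and no reset: what is moved stays moved. The work goes in short steps, Python scripts to look and compute and a tool call to move; the robot and the scene stay as the last step left them, time stands still between calls to the robot, and variables do not carry over. Pictures are saved under pics/ and viewed, at most 10 in all, crops included, and the job is handed in when it is done.

Besides the shell and the picture viewer there is one more tool, called after "Call:" as name([rows], argument=value, ...), one row to a line, values as JSON. play_rows: Moves the arm, as the interface text tells. Shift numbers are shares of 150 mm and turn numbers shares of 30 degrees, none past 1 either way. Its arguments: {"type":"object","properties":{"series":{"type":"array","items":{"type":"array","items":{"type":"number"}}},"fingers":{"type":"number"},"squeeze":{"type":"number"}},"required":["series"]}

```bash
mkdir -p pics
python3 - <<'E'
from bench import status, vision, spotter, r
import cv2,numpy as np
s=status.read_state(); print({k:np.round(s[k],3).tolist() for k in ('time','ee_pos','eef_rot','width','ft_force')}, r.grasp_offset)
for c in ('top','side'):
    im=vision.camera(c); cv2.imwrite(f'pics/{c}0.png',im)
    for n in ('scale','key_round_top','key_square_top','key_long_top','cup','timer','shaker','spice'):
        print(c,n,[(np.round(d['point'],3).tolist(),round(d['conf'],2)) for d in spotter.boxes_of(c,n)[:2]])
E
```

```text
{'time': 0.0, 'ee_pos': [0.201, 0.592, 0.404], 'eef_rot': [0.163, 0.987, -0.001, -0.0], 'width': 0.087, 'ft_force': [-0.191, 0.482, -0.962]} 0.1635
top scale []
top key_round_top [([0.429, -0.211, 0.031], 0.43), ([0.492, -0.248, 0.02], 0.28)]
top key_square_top [([0.438, -0.264, 0.03], 0.5)]
top key_long_top [([0.444, -0.318, 0.03], 0.72)]
top cup [([0.543, -0.258, 0.048], 0.76), ([0.452, -0.44, 0.079], 0.75)]
top timer [([0.438, 0.036, 0.052], 0.82)]
top shaker []
top spice [([0.536, 0.039, 0.104], 0.78)]
side scale [([0.492, -0.216, 0.019], 0.61)]
side key_round_top [([0.428, -0.206, 0.031], 0.62)]
side key_square_top [([0.434, -0.261, 0.032], 0.41)]
side key_long_top [([0.445, -0.312, 0.032], 0.46)]
side cup [([0.551, -0.27, 0.055], 0.66), ([0.441, -0.309, 0.033], 0.65)]
side timer [([0.432, 0.056, 0.048], 0.84)]
side shaker [([0.448, -0.432, 0.049], 0.9)]
side spice [([0.537, 0.056, 0.073], 0.83)]
```

View pics/top0.png

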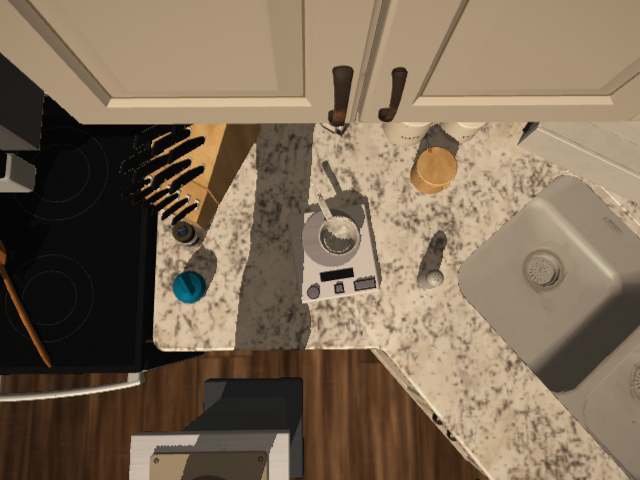

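View pics/side0.png

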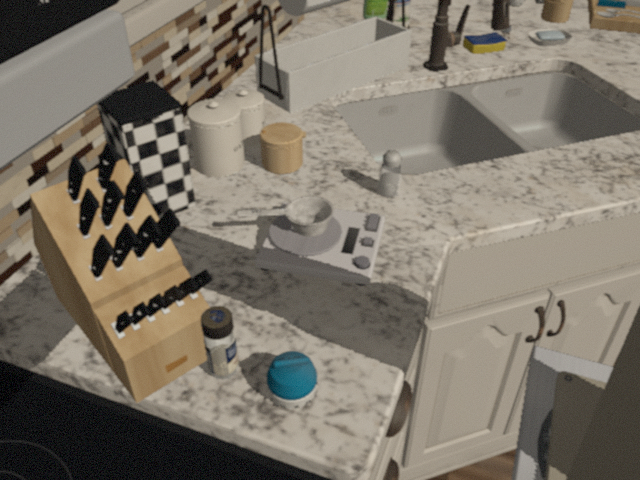

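The top view shows the keys at about (313,292) round, (339,288) square and (365,284) long. The side view agrees, with the shaker to the right of the scale and the timer and spice jar well clear. I'll draw the arm in first with the fingers shut, then swing it.

Call:
play_rows([
  [0, -0.3, 0, 0, 0, 0],
  [0, -0.6, 0, 0, 0, 0],
  [0, -0.9, 0, 0, 0, 0],
  [0, -1, 0, 0, 0, 0],
  [0, -1, 0, 0, 0, 0],
], fingers=-1, squeeze=5)

```text
time: 1.4
ee_pos: [0.152, 0.4484, 0.4054]
eef_rot: [0.163, 0.987, 0.001, 0.0]
ft_force: [0.2, 0.8, 0.1]
width: 0.0551
grip_force: 0.0
```

Call:
play_rows([
  [0, -0.2, 0, 0, 0, 0],
  [0, -0.27, 0, 0, 0, 0],
  [0, -0.27, 0, 0, 0, 0],
])

```text
time: 1.7
ee_pos: [0.1394, 0.4114, 0.4051]
eef_rot: [0.163, 0.987, 0.0, 0.0]
ft_force: [0.1, 0.4, 0.2]
width: 0.031
grip_force: 0.0
```

Radius is now 0.434; swinging clockwise in 20° arcs.

Call:
play_rows([
  [-0.25, -0.01, 0, 0, 0, 0.167],
  [-0.5, -0.045, 0, 0, 0, 0.333],
  [-0.75, -0.1, 0, 0, 0, 0.5],
  [-0.99, -0.175, 0, 0, 0, 0.667],
  [-0.99, -0.175, 0, 0, 0, 0.667],
])

```text
time: 2.2
ee_pos: [0.2761, 0.3371, 0.4049]
eef_rot: [0.336, 0.942, 0.0, 0.001]
ft_force: [0.1, 0.3, 0.4]
width: 0.0012
grip_force: 0.0
```

Call:
play_rows([
  [-0.25, -0.01, 0, 0, 0, 0.167],
  [-0.5, -0.045, 0, 0, 0, 0.333],
  [-0.75, -0.1, 0, 0, 0, 0.5],
  [-0.99, -0.175, 0, 0, 0, 0.667],
  [-0.99, -0.175, 0, 0, 0, 0.667],
])

```text
time: 2.7
ee_pos: [0.3741, 0.2227, 0.405]
eef_rot: [0.494, 0.869, 0.0, 0.001]
ft_force: [0.3, 0.0, 0.6]
width: 0.0005
grip_force: 0.0
```

Call:
play_rows([
  [-0.25, -0.01, 0, 0, 0, 0.167],
  [-0.5, -0.045, 0, 0, 0, 0.333],
  [-0.75, -0.1, 0, 0, 0, 0.5],
  [-0.99, -0.175, 0, 0, 0, 0.667],
  [-0.99, -0.175, 0, 0, 0, 0.667],
])

```text
time: 3.2
ee_pos: [0.4273, 0.0817, 0.4051]
eef_rot: [0.637, 0.771, 0.0, 0.001]
ft_force: [1.1, 0.2, 0.1]
width: 0.0004
grip_force: 0.0
```

Call:
play_rows([
  [-0.25, -0.01, 0, 0, 0, 0.167],
  [-0.5, -0.045, 0, 0, 0, 0.333],
  [-0.75, -0.1, 0, 0, 0, 0.5],
  [-0.99, -0.175, 0, 0, 0, 0.667],
  [-0.99, -0.175, 0, 0, 0, 0.667],
])

```text
time: 3.7
ee_pos: [0.4292, -0.069, 0.4052]
eef_rot: [0.761, 0.648, 0.0, 0.001]
ft_force: [-0.2, -0.9, 0.2]
width: 0.0001
grip_force: 0.0
```

Call:
play_rows([
  [-0.3, 0.05, 0, 0, 0, 0],
  [-0.6, 0.1, 0, 0, 0, 0],
  [-0.92, 0.15, 0, 0, 0, 0],
  [-0.92, 0.15, 0.2, 0, 0, 0],
  [-0.92, 0.15, 0.4, 0, 0, 0],
])

```text
time: 4.2
ee_pos: [0.4315, -0.2056, 0.3446]
eef_rot: [0.759, 0.651, 0.0, 0.001]
ft_force: [0.1, 0.3, 0.2]
width: 0.0005
grip_force: 0.0
```

Call:
play_rows([
  [0, 0, 0.2, 0, 0, 0],
  [0, 0, 0.4, 0, 0, 0],
  [0, 0, 0.55, 0, 0, 0],
  [0, 0, 0.65, 0, 0, 0],
  [0, 0, 0.65, 0, 0, 0],
])

```text
time: 4.7
ee_pos: [0.4307, -0.2039, 0.2454]
eef_rot: [0.758, 0.652, -0.002, -0.001]
ft_force: [1.1, -0.5, 0.2]
width: 0.0006
grip_force: 0.0
```

```bash
cat > h.py <<'E'
from bench import status, vision, spotter, r
import cv2,numpy as np
from scipy.spatial.transform import Rotation as R
def look(tag):
    s=status.read_state(); p=np.array(s['ee_pos']); Q=R.from_quat(s['eef_rot']).as_matrix()
    tip=p+Q[:,2]*.182
    print('t',s['time'],'tip',tip.round(4),'zaxis',Q[:,2].round(3))
    for c in ('side','top'):
        im=vision.camera(c); k=vision.calibration(c)
        K=np.array([[k['fx'],0,k['cx']],[0,k['fy'],k['cy']],[0,0,1]])
        for n in ('key_round_top','key_square_top','key_long_top'):
            for d in spotter.boxes_of(c,n)[:1]: print(c,n,np.round(d['point'],4),'shift share',((Q.T@(np.array(d['point'])-tip))/.15).round(3),round(d['conf'],2))
        u=cv2.projectPoints(tip[None],np.array(k['rvec']),np.array(k['tvec']),K,None)[0].ravel(); print(c,'tip px',u)
        if c=='side':
            x,y=u.astype(int); x0,y0=max(x-80,0),max(y-60,0); cr=cv2.resize(im[y0:y0+120,x0:x0+160],None,fx=5,fy=5,interpolation=cv2.INTER_CUBIC)
            cv2.circle(cr,(int((u[0]-x0)*5),int((u[1]-y0)*5)),4,(0,0,255),-1); cv2.imwrite(f'pics/{tag}.png',cr)
E
python3 -c "import h;h.look('a')"
```

```text
t 4.7 tip [ 0.4301 -0.204   0.0634] zaxis [-0.004 -0.001 -1.   ]
side key_round_top [ 0.4291 -0.2111  0.0307] shift share [-0.048  0.001  0.218] 0.47
side tip px [360.50956083 245.76379211]
top key_square_top [ 0.5593 -0.267   0.0517] shift share [-0.287  0.915  0.075] 0.46
top key_long_top [ 0.4465 -0.3187  0.0323] shift share [-0.74   0.223  0.208] 0.42
top tip px [309.92505059 290.70994583]
```

View pics/a.png

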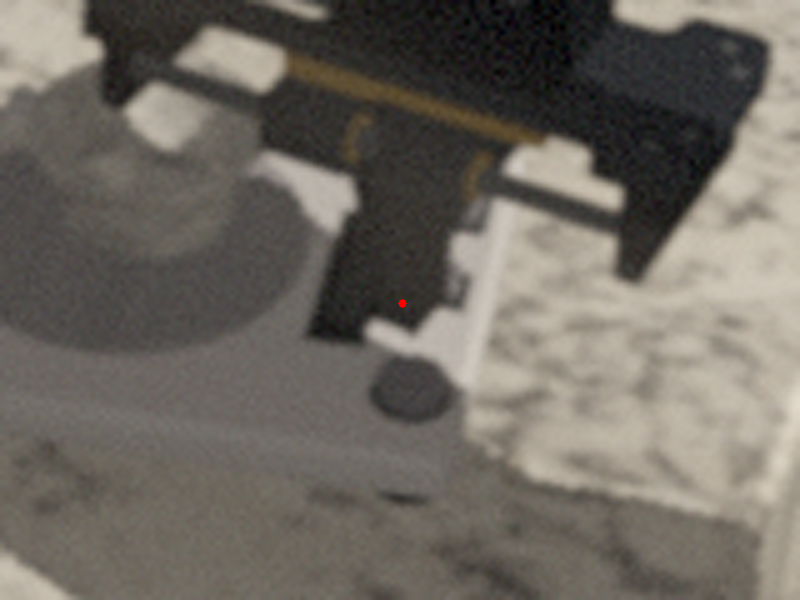

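The key sits at crop (410,388), directly below the tip mark at (402,303), so the aim is right apart from about 5 mm in −y. The dark patch to the left is the display.

Call:
play_rows([
  [-0.035, 0, 0.06, 0, 0, 0],
  [-0.035, 0, 0.12, 0, 0, 0],
  [-0.035, 0, 0.18, 0, 0, 0],
  [-0.035, 0, 0.18, 0, 0, 0],
  [-0.035, 0, 0.18, 0, 0, 0],
])

```text
time: 5.6
ee_pos: [0.4292, -0.2108, 0.2198]
eef_rot: [0.759, 0.651, -0.0, -0.0]
ft_force: [-0.2, -0.5, 0.3]
width: 0.0005
grip_force: 0.0
```

```bash
python3 -c "
import h
s=h.status.read_state(); print(s['ee_pos'],s['ft_force'])"
```

```text
[ 0.42915401 -0.21078664  0.21980217] [-0.23689667 -0.50800054  0.32181768]
```

Call:
play_rows([
  [0, 0, 0.02, 0, 0, 0],
  [0, 0, 0.04, 0, 0, 0],
  [0, 0, 0.055, 0, 0, 0],
  [0, 0, 0.065, 0, 0, 0],
  [0, 0, 0.065, 0, 0, 0],
])

```text
time: 6.1
ee_pos: [0.4295, -0.2107, 0.2104]
eef_rot: [0.759, 0.651, 0.0, -0.0]
ft_force: [-1.0, 1.3, 3.5]
width: 0.0006
grip_force: 1.3
```

Call:
play_rows([
  [0, 0, 0.007, 0, 0, 0],
  [0, 0, 0.014, 0, 0, 0],
  [0, 0, 0.014, 0, 0, 0],
])

```text
time: 6.4
ee_pos: [0.4294, -0.2108, 0.2086]
eef_rot: [0.759, 0.651, 0.0, -0.0]
ft_force: [-2.1, 2.3, 6.3]
width: 0.0005
grip_force: 3.5
```

Call:
play_rows([
  [0, 0, 0.006, 0, 0, 0],
  [0, 0, 0.006, 0, 0, 0],
  [0, 0, 0.006, 0, 0, 0],
])

```text
time: 6.7
ee_pos: [0.4295, -0.2109, 0.2084]
eef_rot: [0.759, 0.651, 0.001, -0.0]
ft_force: [-5.5, 3.8, 20.4]
width: 0.0007
grip_force: 10.2
```

The force jumped to 20 N with no further travel, so the key is on its stop. I'll lift, then cross to the long key.

Call:
play_rows([
  [0, 0, -0.1, 0, 0, 0],
  [0, 0, -0.25, 0, 0, 0],
  [0, 0, -0.25, 0, 0, 0],
  [0, 0, -0.25, 0, 0, 0],
])

```text
time: 7.1
ee_pos: [0.4294, -0.2106, 0.2449]
eef_rot: [0.759, 0.651, 0.0, 0.0]
ft_force: [0.5, 0.3, 0.3]
width: 0.0008
grip_force: 0.0
```

Call:
play_rows([
  [-0.22, 0.07, 0, 0, 0, 0],
  [-0.45, 0.14, 0, 0, 0, 0],
  [-0.675, 0.21, 0, 0, 0, 0],
  [-0.675, 0.21, 0, 0, 0, 0],
  [-0.675, 0.21, 0, 0, 0, 0],
])

```text
time: 7.6
ee_pos: [0.4444, -0.3161, 0.2437]
eef_rot: [0.76, 0.65, -0.001, -0.001]
ft_force: [-0.3, -0.7, -0.2]
width: 0.0008
grip_force: 0.0
```

```bash
python3 -c "import h;h.look('b')"
```

```text
t 7.6 tip [ 0.444  -0.316   0.0617] zaxis [-0.002  0.    -1.   ]
side key_round_top [ 0.4283 -0.2054  0.0291] shift share [ 0.713 -0.217  0.218] 0.6
side key_square_top [ 0.4367 -0.2589  0.035 ] shift share [ 0.369 -0.106  0.178] 0.48
side key_long_top [ 0.4437 -0.3158  0.0293] shift share [ 0.001 -0.002  0.216] 0.66
side tip px [373.30868618 204.99091234]
top key_square_top [ 0.5279 -0.2136  0.0178] shift share [0.761 0.448 0.292] 0.35
top tip px [365.90945689 283.16656986]
```

View pics/b.png

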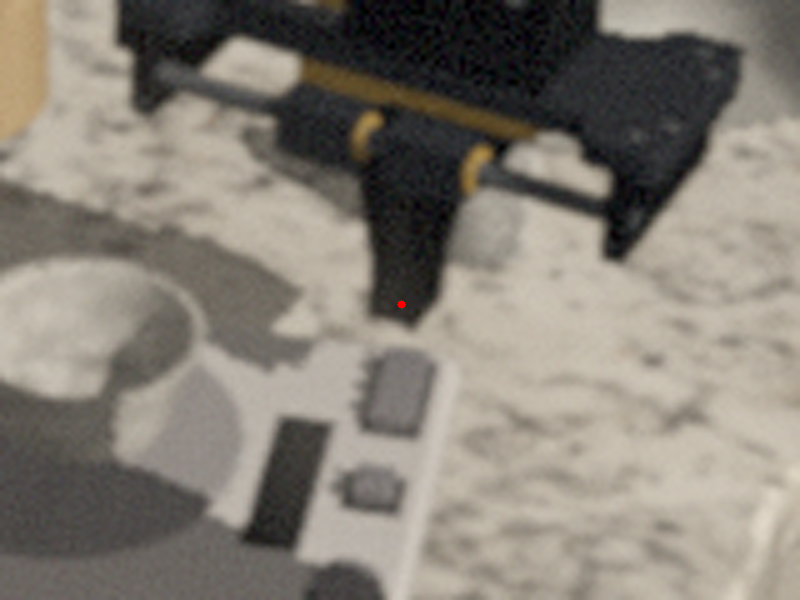

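The fingertip at crop (401,303) is straight above the long key at (397,390). The cup and scale haven't moved.

Call:
play_rows([
  [0, 0, 0.06, 0, 0, 0],
  [0, 0, 0.12, 0, 0, 0],
  [0, 0, 0.17, 0, 0, 0],
  [0, 0, 0.17, 0, 0, 0],
  [0, 0, 0.17, 0, 0, 0],
])

```text
time: 8.5
ee_pos: [0.4449, -0.3157, 0.2192]
eef_rot: [0.759, 0.651, -0.0, -0.0]
ft_force: [0.1, 1.0, 0.9]
width: 0.0004
grip_force: 0.0
```

Call:
play_rows([
  [0, 0, 0.02, 0, 0, 0],
  [0, 0, 0.035, 0, 0, 0],
  [0, 0, 0.045, 0, 0, 0],
  [0, 0, 0.045, 0, 0, 0],
])

```text
time: 8.9
ee_pos: [0.4451, -0.3156, 0.2127]
eef_rot: [0.759, 0.651, 0.0, -0.0]
ft_force: [-0.0, 0.8, 0.7]
width: 0.0004
grip_force: 0.7
```

Call:
play_rows([
  [0, 0, 0.01, 0, 0, 0],
  [0, 0, 0.02, 0, 0, 0],
  [0, 0, 0.028, 0, 0, 0],
  [0, 0, 0.028, 0, 0, 0],
])

```text
time: 9.3
ee_pos: [0.4451, -0.3157, 0.2087]
eef_rot: [0.759, 0.651, 0.0, -0.0]
ft_force: [-0.6, 1.5, 4.7]
width: 0.0002
grip_force: 2.4
```

Call:
play_rows([
  [0, 0, 0.005, 0, 0, 0],
  [0, 0, 0.005, 0, 0, 0],
  [0, 0, 0.005, 0, 0, 0],
])

```text
time: 9.6
ee_pos: [0.4451, -0.3158, 0.2085]
eef_rot: [0.759, 0.651, 0.0, -0.0]
ft_force: [-4.4, 3.9, 13.5]
width: 0.0006
grip_force: 6.9
```

On the stop; lifting away.

Call:
play_rows([
  [0, 0, -0.1, 0, 0, 0],
  [0, 0, -0.35, 0, 0, 0],
  [0, 0, -0.65, 0, 0, 0],
  [0, 0, -0.95, 0, 0, 0],
  [0, 0, -0.95, 0, 0, 0],
])

```text
time: 10.1
ee_pos: [0.4457, -0.3172, 0.3563]
eef_rot: [0.759, 0.651, 0.002, 0.004]
ft_force: [-0.0, -0.5, -1.0]
width: 0.0003
grip_force: 0.0
```

Call:
play_rows([
  [0, 0, 0, 0, 0, 0],
  [0, 0, 0, 0, 0, 0],
  [0, 0, 0, 0, 0, 0],
])

```text
time: 10.4
ee_pos: [0.4448, -0.3153, 0.3492]
eef_rot: [0.759, 0.651, -0.001, -0.001]
ft_force: [-0.4, -1.2, -0.7]
width: 0.0004
grip_force: 0.0
```

Run:
```python
from h import *
cv2.imwrite('pics/end.png',vision.camera('side')[120:420,180:580])
for n in ('key_round_top','key_square_top','key_long_top','scale','cup','shaker','timer','spice'):
    print(n,[np.round(d['point'],3).tolist() for d in spotter.boxes_of('side',n)[:1]])
```

```text
key_round_top [[0.429, -0.206, 0.029]]
key_square_top [[0.434, -0.26, 0.036]]
key_long_top [[0.446, -0.312, 0.03]]
scale [[0.493, -0.215, 0.021]]
cup [[0.441, -0.308, 0.032]]
shaker [[0.451, -0.434, 0.051]]
timer [[0.434, 0.058, 0.046]]
spice [[0.535, 0.053, 0.073]]
```

View pics/end.png

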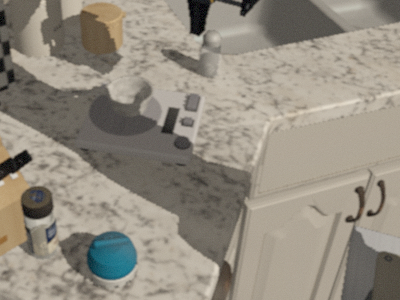

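The cup is on the pan at (130,95), the keys at (180–195,100–143) are up, nothing else has moved, and the gripper is clear at the top (210,10).

```bash
python3 -c "
from bench import job
print(job.close_job())"
```

```text
the job is handed in; nothing more can be done
None
```

I pressed the round key and then the long key fully down and released each, with the scale, cup and bystanders still in place and the hand clear; the job is handed in, but no verdict came back.

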